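# Queue the pots and hold the flask down in the dosing station

### The arm

A 6-joint arm with a two-finger parallel gripper is mounted at the origin on a cart in front of the work surface, level with it; the furniture and walls round the work are solid. World frame = base frame: x ahead of the robot, y to its left, z up, the work surface at z = 0. Lengths are in m, angles in rad, forces in N, time in s.
With the tool pointing down it reaches from about 0.325 to 0.9 m from the base axis. Payload 6.1 kg.
Tool frame: the origin (TCP) lies at the very end of the fingers, on their centre line; the grasp point (between the pads) lies 19 mm behind it; z points along the fingers, y is the line along which they close (so a half turn about z gives the same grasp; the last joint's range is limited). The gripper opens to 87 mm and grips with 3 to 60 N. Pads are 19 mm wide; open, the fingers measure 117 mm over their backs; the gripper's body (75 mm by 190 mm) begins 51 mm behind the grasp point.
Start: joints at [-1.275, 0.22, 1.526, -0, 1.395, -0.126], TCP at [0.256, -0.57, 0.223] pointing down, gripper open.
Joint ranges: [-2.98, 2.98], [-0.91, 2.08], [0.09, 2.57], [-1.24, 4.39], [0.2, 2.65], [-2.68, 2.68]. Speed limits (rad/s): [2.57, 2.57, 3.01, 3.14, 3.14, 3.14].

### API

Orientations are given as a unit quaternion [x, y, z, w].
In Python, from rig import ctrl gives the robot as it stands.
- The arm moves only by the tool step_hand, called after "Call:" by a JSON object that holds its "name" and its "arguments", one argument or row to a line. Schema: {"type":"object","properties":{"steps":{"type":"string"},"aperture":{"type":"number"},"grip_force":{"type":"number"},"only":{"type":"string"},"quiet":{"type":"boolean"},"lines":{"type":"string"}},"required":["steps"],"additionalProperties":false}. steps is a string of 1 to 12 rows, parted by semicolons, with the numbers parted by spaces; each row has 6 numbers: dx, dy, dz in mm, then a rotation vector rx, ry, rz in rad; each row is the pose to reach, as a shift and turn from the pose commanded when the call began, along the tool's axes at that moment; what a row does not reach only later rows make up. A row lasts 1/8 s, in which the tool goes at most 0.0625 m and 0.188 rad, less where a joint would pass 70% of its speed; a pose out of reach is approached as far as the arm can. aperture is the finger opening in m, set as the call begins (left out keeps the last). The fingers move at their own pace and stop on an object; grip_force is the grip in N (left out, the last holds). Time passes only in rows, so rows that do not move let the fingers close. The tool returns the time, the measured TCP pose, the force, the opening and the grip force at its end. only (a regular expression) keeps the lines of the reply that match it, lines (a string "A,B") keeps lines A to B, and quiet returns only ok. Input that does not fit is refused with a message, and nothing moves.
- ctrl.get_state(): the state, without advancing time (a new reading comes with each control period).
- ctrl.capture(name): name is "scene" or "top"; returns the picture (400x640x3 uint8, red, green, blue); there is no depth.
- ctrl.camera_info(name): a dict with "fx", "fy", "cx", "cy" (pixels), "R" (3x3) and "t" (3): a world point X has camera coordinates R X + t. Camera axes: x right, y down, z forward; pixel columns grow to the right and rows downward; lengths in m; the calibration is good to about 2 mm. A picture is of the moment at which its call begins. camera_info takes no time and is no camera call.
- ctrl.job_done(): hands the job in; it is judged then, once.
The state is a dict: "time": time; "joint_positions": joint angles; "qd": joint speeds; "joint_efforts": joint torques, N m; "eef_pos": TCP position; "tcp_rot": TCP orientation; "ft_force": force on the tool from outside, world axes, zero at the start; "torque": the same for the moment, N m; "width": finger opening in m; "grip_force": force on a finger pad.
Only numpy, scipy, OpenCV 4.12 (cv2) and the standard library are available. Lean on these libraries where they do the work, as an engineer would, in place of code of your own. Each camera call takes 0.05 s, during which the arm holds its last target. There are 200 camera calls.

### The job

Get the dosing station going: slide the three open orange pots along the bench, without lifting or tipping them, into the station's guide lane, so that they stand in single file close against one another with the first one against the stop. Then set the round green flask upright in the blue sprung ring and press the ring right down to its stop. The program finishes while you are still holding the flask pressed down there; leave everything else on the bench where it is.

Things in the scene. Friction and masses are not known exactly. Their poses are not given: they have to be found in the camera images.
- station: dosing station, fixed to the bench: grey housing with a blue sprung ring on top, and a guide lane of two low rails beside it. Origin on the bench at the lane's closed end; own +y runs along the lane's middle and out of its mouth, z up. Housing: x -42 to 42, y -92 to -2 mm, 40 mm tall. A brass spout (z 52 to 72 mm) reaches over the lane to y = 24 mm; pots pass below it.
- lane_end (a point): point on the bench at the face of the stop, mid-lane; axes as station (+y out of the lane, x across). The lane is 44 mm wide between rails 16 mm tall, 6 mm thick, with low feet (3 mm) to 42 mm from the middle; its floor is the bench. Pots closed up against the stop have their centres at y = 20, 60, 100 mm, in any order.
- lane_mouth (a point): point on the bench in the middle of the lane's open mouth, at station y = 158 mm. The rails are straight from y = 0 to 122 mm, then flare out at 27 degrees to here, where the mouth is 80 mm wide. On the robot's side of the station lies a solid low heap of black power bricks and cables: cross it with the fingertips at least 60 mm up.
- ring_top (a point): centre of the blue ring's upper face, moving with it; at station x = 0, y = -50 mm, and 72 mm above the bench with the ring up. The ring is 72 mm across, 10 mm thick, with a round 48 mm opening; three bushings stand 6 mm above it, 33 mm from its axis. The flask's body sits in the opening: seated, the flask's origin is about 8 mm below this point.
- ring (a joint): how far the ring is pressed down, in m: 0 up, 0.020 on its lower stop; more than 0.016 counts as right down. A spring pushes it up with about 3.6 N at the top and 12.6 N at the bottom, so it hardly sinks under the flask's weight and comes up again when let go.
- flask: round green flask, 97 mm tall, about 0.14 kg: ball-shaped body 60 mm across, its centre 26 mm above the underside, flat foot 30 mm across; straight neck 24 mm across from 56 to 97 mm above the underside, with a black cap on its upper part. Origin at the centre of its underside, z up along the neck; it starts upright on the bench.
- pot_a: open orange plastic pot, one of three alike, 45 mm tall: a round body 40 mm across up to 32 mm, above it a neck 37 mm across with a dish 13 mm deep inside; 0.06 kg, slides easily (friction about 0.4; pushed above 32 mm it may tip). Origin at the centre of its underside, z up.
- pot_b: open orange plastic pot, one of three alike, 45 mm tall: a round body 40 mm across up to 32 mm, above it a neck 37 mm across with a dish 13 mm deep inside; 0.06 kg, slides easily (friction about 0.4; pushed above 32 mm it may tip). Origin at the centre of its underside, z up.
- pot_c: open orange plastic pot, one of three alike, 45 mm tall: a round body 40 mm across up to 32 mm, above it a neck 37 mm across with a dish 13 mm deep inside; 0.06 kg, slides easily (friction about 0.4; pushed above 32 mm it may tip). Origin at the centre of its underside, z up.
- blue_pot: small white pot with a blue lid, 40 mm across, 22 mm tall; bystander, leave it. Origin under its centre.
- part_carton: small cardboard carton with a blue band, 70x50x28 mm; bystander, leave it. Origin under its centre.
- bit_box: flat blue case with an orange catch, 83x130x28 mm; bystander, leave it. Origin under its centre.
- phone: dark phone lying flat, 150x74x8 mm; bystander, leave it. Origin under its centre.

How it is judged:
On the way, in this order (a step that is already met when the one before it is completed fails the run):
1. the three pots stand in single file in the lane, closed up against the stop (y of pot_a in the frame of lane_end between 0.01 and 0.11 m and x of pot_a in the frame of lane_end between -0.008 and 0.008 m and angle between each of pot_a, pot_b, pot_c's own z axis and vertical below 0.12 rad and height (world z) of each of pot_a, pot_b, pot_c below 0.008 m and y of pot_b in the frame of lane_end between 0.01 and 0.11 m and x of pot_b in the frame of lane_end between -0.008 and 0.008 m and y of pot_c in the frame of lane_end between 0.01 and 0.11 m and x of pot_c in the frame of lane_end between -0.008 and 0.008 m), for 0.2 s.
2. the flask sits upright in the ring and the ring is pressed down (horizontal distance between flask and ring_top below 0.007 m and angle between flask's own z axis and vertical below 0.15 rad and z of flask in the frame of ring_top between -0.014 and -0.003 m and value of joint ring above 0.016 m and contact force between flask and station above 5 N), for 0.2 s.
At the end, for the whole second after the job is handed in: All pots upright in the lane, centres within 110 mm of the stop and 8 mm of its middle; flask seated in the ring (within 7 mm, tilt under 0.15 rad), ring down by over 16 mm, flask on it with over 5 N, fingers still holding it, at rest (all of step 1 and all of step 2 and contact force between the fingers and flask above 2 N and linear speed of flask below 0.02 m/s); the arm keeps its last pose, push and grip.
It fails at once if a pot is lifted off the bench (more than 20 mm) or tipped over (height (world z) of any of pot_a, pot_b, pot_c above 0.02 m or angle between any of pot_a, pot_b, pot_c's own z axis and vertical above 0.6 rad).
It fails at once if a bystander is moved by more than 30 mm (distance of any of blue_pot, part_carton, bit_box, phone from where it was at the start of the episode above 0.03 m).
It fails at once if the flask is tipped over (angle between flask's own z axis and vertical above 0.8 rad).
It also fails if it takes over 72 s, if anything falls off the work surface, if the arm or the gripper's body presses on something with over 40 N, if the wrist force passes 120 N, or if a joint passes its speed limit or range.

## Working session

There is one attempt and no reset: what is moved stays moved. The work goes in short steps, Python scripts to look and compute and a tool call to move; the robot and the scene stay as the last step left them, time stands still between calls to the robot, and variables do not carry over. Pictures are saved under pics/ and viewed, at most 10 in all, crops included, and the job is handed in when it is done.

```bash
ls; mkdir -p pics
```

Run:
```python
from rig import ctrl
import cv2
for n in("scene","top"):
    cv2.imwrite(f"pics/{n}0.png",ctrl.capture(n)[:,:,::-1])
    print(ctrl.camera_info(n))
print(ctrl.get_state())
```

```text
pics
rig.py
{'fx': 363.4087932762809, 'fy': 363.4087932762809, 'cx': 319.0437865864031, 'cy': 202.4566958957156, 'R': array([[-0.54783164, -0.8362308 ,  0.02446513],
       [-0.43629643,  0.26063006, -0.86123016],
       [ 0.71381084, -0.48248318, -0.50762591]]), 't': array([0.35892805, 0.23473681, 0.7687703 ])}
{'fx': 391.505984525788, 'fy': 391.505984525788, 'cx': 321.51132086678797, 'cy': 202.02096747113887, 'R': array([[-0.00377492, -0.99998841,  0.00298973],
       [-0.998192  ,  0.00358875, -0.05999879],
       [ 0.05998737, -0.00321081, -0.99819397]]), 't': array([0.12925035, 0.48043105, 1.24544708])}
{'time': 0.1, 'joint_positions': array([-1.27508762e+00,  2.21164784e-01,  1.52750594e+00,  4.35923954e-06,
        1.39467667e+00, -1.26063814e-01]), 'qd': array([ 0.00093586, -0.00027733, -0.00293673, -0.00178414, -0.00126741,
        0.00175324]), 'joint_efforts': array([ 1.42859706e-03, -4.95943058e+01, -3.88519156e+01,  7.01831211e-02,
        5.15211315e-02, -6.06270123e-05]), 'eef_pos': array([ 0.25571642, -0.56968296,  0.22153089]), 'tcp_rot': array([ 9.77845485e-01,  2.09326152e-01, -7.21936463e-05, -8.74397854e-04]), 'ft_force': array([ 0.56476873, -0.34151388,  0.07332858]), 'torque': array([-0.00137134, -0.06668887,  0.01917203]), 'grip_force': 0.0, 'width': 0.08699384126263933}
```
View pics/scene0.png

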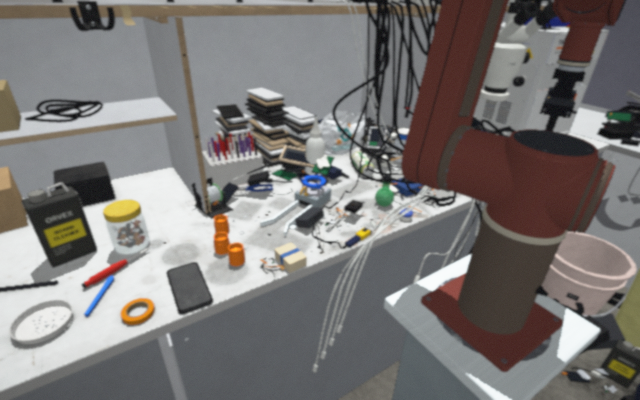

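View pics/top0.png

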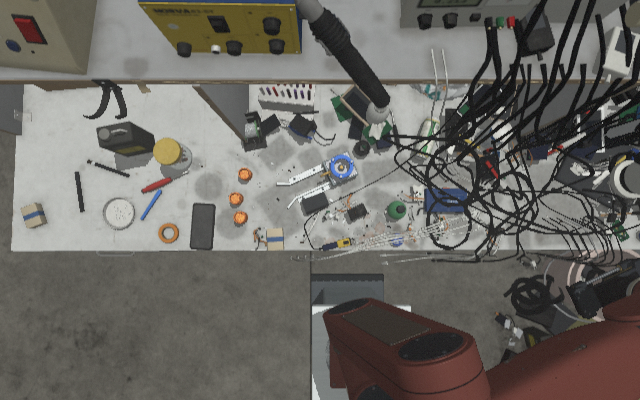

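The top view shows the ring at about (341,167), the lane running left towards (280,190), the pots at (245,174), (236,199) and (240,217), and the flask at (397,210). I'll enlarge that area.

Run:
```python
import cv2
a=cv2.imread("pics/top0.png")
cv2.imwrite("pics/top0a.png",cv2.resize(a[140:255,220:380],None,fx=5,fy=5,interpolation=cv2.INTER_CUBIC))
cv2.imwrite("pics/top0b.png",cv2.resize(a[150:260,370:480],None,fx=5,fy=5,interpolation=cv2.INTER_CUBIC))
```

View pics/top0a.png

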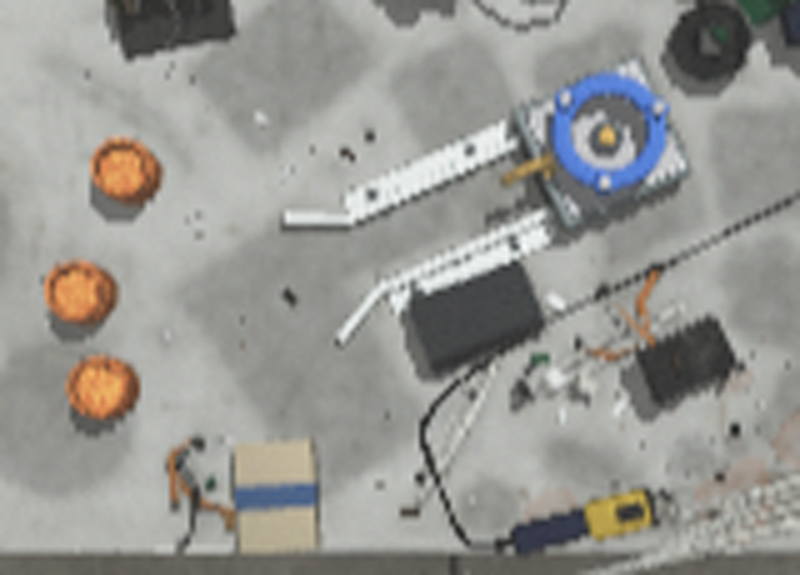

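View pics/top0b.png

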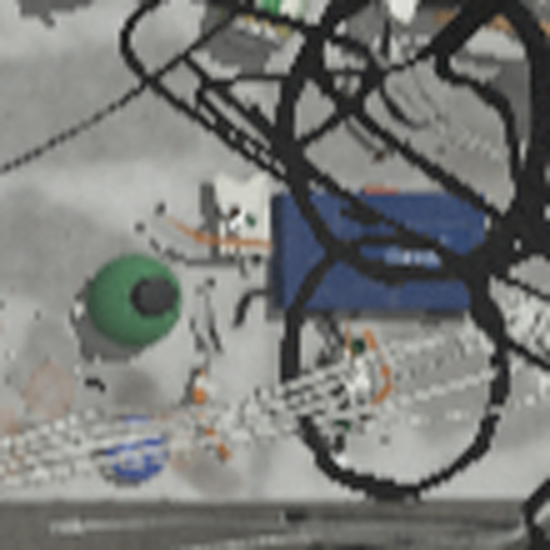

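Create h.py:
```python
import numpy as np, cv2
from rig import ctrl
def back(name,u,v,z):
    c=ctrl.camera_info(name);R=c["R"];t=c["t"]
    d=R.T@np.array([(u-c["cx"])/c["fx"],(v-c["cy"])/c["fy"],1]);o=-R.T@t
    return o+d*(z-o[2])/d[2]
def crop(p,o): return (p[0]/5+o[0]-.4,p[1]/5+o[1]-.4)
def pots(img,lim=None,zc=.03):
    h=cv2.cvtColor(img,cv2.COLOR_RGB2HSV); m=cv2.inRange(h,(5,130,100),(18,255,255))
    n,_,s,c=cv2.connectedComponentsWithStats(m)
    return [(back("top",*c[i],zc),s[i][:5],c[i]) for i in range(1,n) if s[i][4]>20 and s[i][0]>180]
```

Run:
```python
from h import *
np.set_printoptions(precision=4,suppress=True)
img=cv2.imread("pics/top0.png")[:,:,::-1].copy()
for p in pots(img): print(*p)
o=(220,140)
r=back("top",*crop((609,131),o),.072);print("ring",r)
a=back("top",*crop((285,218),o),.016);b=back("top",*crop((339,343),o),.016);m=(a+b)/2
print("tips",a,b,np.linalg.norm(a-b),"mid",m,"dist",np.linalg.norm((m-r)[:2]))
y=(m-r)[:2];y/=np.linalg.norm(y);print("dir",y,"stn",r[:2]+.05*y, "yaw",np.arctan2(y[1],y[0]))
# spout tip, rail bend
for n,p,z in[("spout",(505,180),.07),("bendU",(350,220),.016),("bendL",(385,285),.016),("brickL",(410,300),.03),("housing front left",(515,100),.04),("hfr",(570,225),.04),("hbl",(640,62),.04),("hbr",(688,165),.04)]:
    q=back("top",*crop(p,o),z)[:2]-(r[:2]+.05*y); print(n,"station xy",q@np.array([y[1],-y[0]]),q@y)
o=(370,150)
print("cap",back("top",*crop((155,296),o),.097),"body",back("top",*crop((135,300),o),.026), "edge",back("top",*crop((89,300),o),.026))
print("bitbox left edge",back("top",*crop((272,200),o),.028),back("top",*crop((272,310),o),.028),"bluepot",back("top",*crop((135,445),o),.02))
o=(220,140);print("carton",back("top",*crop((232,440),o),.028),back("top",*crop((318,440),o),.028))
```

```text
[0.5723 0.3729 0.03  ] [238 168  14  12 116] [244.4828 173.3966]
[0.4937 0.4011 0.03  ] [229 193  14  11 122] [235.3934 198.0082]
[0.4328 0.3862 0.03  ] [234 212  14  12 124] [239.9113 217.1613]
ring [0.5892 0.0658 0.072 ]
tips [0.5421 0.2719 0.016 ] [0.4613 0.237  0.016 ] 0.08794634891244132 mid [0.5017 0.2545 0.016 ] dist 0.2079627847464069
dir [-0.421   0.9071] stn [0.5682 0.1112] yaw 2.0053285303490327
spout station xy -9.57766932091304e-05 0.020959323520298886
bendU station xy 0.025027079075053787 0.11942716486419709
bendL station xy -0.02262336552065167 0.11668590078471673
brickL station xy -0.03933248633736961 0.10599250807084773
housing front left station xy 0.04691750182079053 -0.008096950423538864
hfr station xy -0.039953729122442855 -0.0057578614519190555
hbl station xy 0.035290493548441285 -0.09035895446347463
hbr station xy -0.037120419224189904 -0.08970959160492607
cap [ 0.4547 -0.1098  0.097 ] body [ 0.4552 -0.1116  0.026 ] edge [ 0.4553 -0.0823  0.026 ]
bitbox left edge [ 0.5186 -0.1997  0.028 ] [ 0.4484 -0.1983  0.028 ] bluepot [ 0.3629 -0.1113  0.02  ]
carton [0.3995 0.3037 0.028 ] [0.3993 0.2492 0.028 ]
```

Station origin is about (0.568, 0.111), with its y axis along (-0.421, 0.907). The sizes check out: the mouth is 88 mm over the rails, ring to mouth is 208 mm, and the spout tip is at y=21 mm. The tool axes already nearly match (tool x = station x, tool y = -station y). The plan is to grip each pot low, drag it in, and push the last one from behind. First I go above the pot at (0.572, 0.373).

Careful with the scale: shifts go in mm. That gives: -0.731 m is -731, 0.674 m is 674.

Call:
{"name": "step_hand", "arguments": {
  "steps": "674 -731 0 0 0 -0.013;674 -731 0 0 0 -0.013;674 -731 0 0 0 -0.013;674 -731 0 0 0 -0.013;674 -731 0 0 0 -0.013;674 -731 0 0 0 -0.013;674 -731 0 0 0 -0.013;674 -731 0 0 0 -0.013;674 -731 0 0 0 -0.013;674 -731 0 0 0 -0.013;674 -731 0 0 0 -0.013;674 -731 0 0 0 -0.013",
  "aperture": 0.066,
  "grip_force": 8
}}

```text
time: 1.6
eef_pos: [0.4941, 0.1431, 0.2224]
tcp_rot: [0.976, 0.216, 0.0, 0.0]
ft_force: [0.8, 0.5, 0.7]
width: 0.0658
grip_force: 0.0
```

Add to h.py:
```python
O=np.array([.5682,.1112]);Y=np.array([-.421,.907]);X=np.array([.907,.421])
np.set_printoptions(precision=4,suppress=True)
def st(p): d=np.asarray(p)[:2]-O; return np.array([d@X,d@Y])
def to(p):  # tool-axis shift from measured TCP to world p
    from scipy.spatial.transform import Rotation as T
    s=ctrl.get_state(); R=T.from_quat(s["tcp_rot"]).as_matrix()
    print("t",s["time"],"q",s["joint_positions"],"tcp",s["eef_pos"],"st",st(s["eef_pos"]),"toolx",R[:,0],"shift",R.T@(np.array(p)-s["eef_pos"]))
```

```bash
python3 -c "
from h import *
to([.5723,.3729,.006])"
```

```text
t 1.6 q [ 0.1287 -0.0459  1.8111 -0.0002  1.3763  1.2644] tcp [0.4941 0.1431 0.2224] st [-0.0537  0.0601] toolx [0.9068 0.4215 0.0001] shift [ 0.1677 -0.1755  0.2163]
```

Scaled: -0.176 m is -176, 0.168 m is 168.

Call:
{"name": "step_hand", "arguments": {
  "steps": "168 -176 100 0 0 0;168 -176 100 0 0 0;168 -176 100 0 0 0;168 -176 100 0 0 0;168 -176 100 0 0 0;168 -176 100 0 0 0;168 -176 100 0 0 0"
}}

```text
time: 2.48
eef_pos: [0.5726, 0.3703, 0.1237]
tcp_rot: [0.977, 0.215, 0.001, 0.0]
ft_force: [0.6, -0.5, 0.9]
width: 0.0657
grip_force: 0.0
```

```bash
python3 -c "
from h import *
to([.5723,.3729,.006])"
```

```text
t 2.475 q [ 0.4587  0.4315  1.4526 -0.0005  1.2565  1.5958] tcp [0.5726 0.3703 0.1237] st [0.1131 0.2331] toolx [0.9073 0.4204 0.001 ] shift [ 0.0007 -0.0025  0.1177]
```

Scaled: 0.117 m is 117, 0.1 m is 100.

Call:
{"name": "step_hand", "arguments": {
  "steps": "0 -1 60 0 0 0;0 -1 100 0 0 0;0 -1 117 0 0 0;0 -1 117 0 0 0"
}}

```text
time: 2.98
eef_pos: [0.5718, 0.3713, 0.0057]
tcp_rot: [0.977, 0.215, -0.0, 0.0]
ft_force: [0.3, -0.2, 0.9]
width: 0.0656
grip_force: 0.0
```

Call:
{"name": "step_hand", "arguments": {
  "steps": "0 0 0 0 0 0;0 0 0 0 0 0;0 0 0 0 0 0;0 0 0 0 0 0",
  "aperture": 0.03,
  "grip_force": 8
}}

```text
time: 3.48
eef_pos: [0.5723, 0.3726, 0.0066]
tcp_rot: [0.976, 0.216, 0.001, -0.0]
ft_force: [-1.3, -0.2, 4.4]
width: 0.0395
grip_force: 8.0
```

```bash
python3 -c "
from h import *
to([.5723,.3729,.006])
p=O+.13*Y;to([*p,.006])"
```

```text
t 3.475 q [ 0.4618  0.5704  1.4999 -0.      1.0699  1.5977] tcp [0.5723 0.3726 0.0066] st [0.1138 0.2354] toolx [0.9069 0.4214 0.0014] shift [ 0.0001 -0.0003  0.0006]
t 3.475 q [ 0.4618  0.5704  1.4999 -0.      1.0699  1.5977] tcp [0.5723 0.3726 0.0066] st [0.1138 0.2354] toolx [0.9069 0.4214 0.0014] shift [-0.1139  0.1053  0.0004]
```

Scaled: -0.114 m is -114, 0.1 m is 100.

Call:
{"name": "step_hand", "arguments": {
  "steps": "-27 11 0 0 0 0;-54 22 0 0 0 0;-74 26 0 0 0 0;-94 30 0 0 0 0;-114 35 0 0 0 0;-114 50 0 0 0 0;-114 75 0 0 0 0;-114 100 0 0 0 0;-114 100 0 0 0 0"
}}

```text
time: 4.6
eef_pos: [0.512, 0.2322, 0.0059]
tcp_rot: [0.977, 0.215, 0.001, 0.0]
ft_force: [0.7, -0.9, 2.5]
width: 0.04
grip_force: 8.0
```

Call:
{"name": "step_hand", "arguments": {
  "steps": "0 0 0 0 0 0;0 0 0 0 0 0;0 0 -50 0 0 0;0 0 -100 0 0 0;54.5 -120 -100 0 0 0;54.5 -159 -100 0 0 0;54.5 -159 -100 0 0 0;54.5 -159 -100 0 0 0",
  "aperture": 0.052
}}

```text
time: 5.6
eef_pos: [0.4911, 0.4042, 0.1052]
tcp_rot: [0.976, 0.218, -0.0, -0.0]
ft_force: [-0.3, -0.8, 0.1]
width: 0.052
grip_force: 0.0
```

```bash
python3 -c "
from h import *
to([.4937,.4011,.006])
img=ctrl.capture('top')
for p in pots(img): print(*p,st(p[0]))"
```

```text
t 5.6 q [0.5644 0.3497 1.5972 0.0008 1.1947 1.695 ] tcp [0.4911 0.4042 0.1052] st [0.0535 0.2982] toolx [ 0.9048  0.4259 -0.0001] shift [0.001  0.004  0.0992]
[0.5109 0.2332 0.03  ] [282 186  13  13 103] [288.2621 192.4369] [-0.0006  0.1348]
[0.4369 0.3722 0.03  ] [242 212   5   9  21] [244.3333 215.8571] [-0.0092  0.292 ]
```

Pot 1 is at station (0, 0.135), as planned. Pot 2 is next.

Call:
{"name": "step_hand", "arguments": {
  "steps": "1 3 0 0 0 0;1 3 30 0 0 0;1 3 80 0 0 0;1 3 98 0 0 0;1 3 98 0 0 0",
  "aperture": 0.066
}}

```text
time: 6.28
eef_pos: [0.4944, 0.3969, 0.0062]
tcp_rot: [0.977, 0.215, -0.002, 0.001]
ft_force: [-0.2, -0.6, 0.6]
width: 0.0661
grip_force: 0.0
```

Call:
{"name": "step_hand", "arguments": {
  "steps": "0 0 0 0 0 0;0 0 0 0 0 0;0 0 0 0 0 0;0 0 0 0 0 0",
  "aperture": 0.03,
  "grip_force": 8
}}

```text
time: 6.78
eef_pos: [0.4957, 0.3989, 0.0087]
tcp_rot: [0.976, 0.216, 0.001, -0.0]
ft_force: [0.1, -0.4, 4.4]
width: 0.0397
grip_force: 8.0
```

```bash
python3 -c "
from h import *
p=O+.17*Y;to([*p,.006])"
```

```text
t 6.775 q [0.5538 0.4735 1.6363 0.     1.0301 1.6896] tcp [0.4957 0.3989 0.0087] st [0.0554 0.2915] toolx [0.9069 0.4214 0.0016] shift [-0.0554  0.1215  0.0025]
```

Call:
{"name": "step_hand", "arguments": {
  "steps": "-5 25 1 0 0 0;-10 51 2 0 0 0;-33 64 2 0 0 0;-55.5 76.5 2 0 0 0;-55.5 100 2 0 0 0;-55.5 121.5 2 0 0 0;-55.5 121.5 2 0 0 0"
}}

```text
time: 7.65
eef_pos: [0.4977, 0.264, 0.0069]
tcp_rot: [0.977, 0.215, 0.001, 0.0]
ft_force: [0.3, -2.1, 6.3]
width: 0.0398
grip_force: 8.0
```

Call:
{"name": "step_hand", "arguments": {
  "steps": "0 0 0 0 0 0;0 0 0 0 0 0;0 0 -50 0 0 0;0 0 -100 0 0 0;-7 -100 -100 0 0 0;-7 -136 -100 0 0 0;-7 -136 -100 0 0 0;-7 -136 -100 0 0 0",
  "aperture": 0.052
}}

```text
time: 8.65
eef_pos: [0.4314, 0.3857, 0.105]
tcp_rot: [0.976, 0.217, -0.0, 0.0]
ft_force: [-0.2, 0.3, 0.2]
width: 0.0518
grip_force: 0.0
```

```bash
python3 -c "
from h import *
to([.4328,.3862,.006])
img=ctrl.capture('top')
for p in pots(img): print(*p,st(p[0]))"
```

```text
t 8.65 q [ 0.5935  0.224   1.7534 -0.0004  1.1652  1.7272] tcp [0.4314 0.3857 0.105 ] st [-0.0085  0.3066] toolx [ 0.9059  0.4235 -0.001 ] shift [0.0015 0.0001 0.099 ]
[0.5192 0.2151 0.03  ] [288 185  13  11 106] [293.934  189.8019] [-0.0007  0.1149]
[0.4964 0.2645 0.03  ] [273 192  12  11 109] [278.3853 197.    ] [-0.0005  0.1693]
```

Pots 1 and 2 are at y=0.115 and 0.169, both centred. Now pot 3.

Call:
{"name": "step_hand", "arguments": {
  "steps": "1 0 0 0 0 0;1 0 30 0 0 0;1 0 80 0 0 0;1 0 98 0 0 0;1 0 98 0 0 0",
  "aperture": 0.066
}}

```text
time: 9.32
eef_pos: [0.4328, 0.3843, 0.0063]
tcp_rot: [0.977, 0.215, -0.002, 0.001]
ft_force: [-1.0, 0.8, 0.4]
width: 0.0658
grip_force: 0.0
```

Call:
{"name": "step_hand", "arguments": {
  "steps": "0 0 0 0 0 0;0 0 0 0 0 0;0 0 0 0 0 0;0 0 0 0 0 0",
  "aperture": 0.03,
  "grip_force": 8
}}

```text
time: 9.82
eef_pos: [0.4338, 0.3862, 0.0086]
tcp_rot: [0.976, 0.216, 0.001, -0.0]
ft_force: [-0.6, 0.1, 3.3]
width: 0.0396
grip_force: 8.0
```

```bash
python3 -c "
from h import *
p=O+.15*Y;to([*p,.006])"
```

```text
t 9.825 q [ 0.5916  0.3627  1.7897 -0.      0.9875  1.7274] tcp [0.4338 0.3862 0.0086] st [-0.0061  0.306 ] toolx [0.9069 0.4214 0.0016] shift [0.0061 0.156  0.0025]
```

Scaled: 0.12 m is 120, 0.156 m is 156.

Call:
{"name": "step_hand", "arguments": {
  "steps": "6 25 2 0 0 0;6 50 2 0 0 0;6 75 2 0 0 0;6 100 2 0 0 0;6 120 2 0 0 0;6 140 2 0 0 0;6 156 2 0 0 0;6 156 2 0 0 0"
}}

```text
time: 10.82
eef_pos: [0.5066, 0.2461, 0.0073]
tcp_rot: [0.977, 0.215, 0.002, 0.0]
ft_force: [1.4, -2.8, 6.4]
width: 0.0397
grip_force: 8.0
```

Call:
{"name": "step_hand", "arguments": {
  "steps": "0 0 0 0 0 0;0 0 0 0 0 0;0 0 -50 0 0 0;0 0 -70 0 0 0;0 -65 -70 0 0 0;0 -65 -70 0 0 0",
  "aperture": 0.052
}}

```text
time: 11.58
eef_pos: [0.4751, 0.3085, 0.0756]
tcp_rot: [0.976, 0.218, -0.0, -0.001]
ft_force: [0.0, -0.4, -0.9]
width: 0.0517
grip_force: 0.0
```

Call:
{"name": "step_hand", "arguments": {
  "steps": "0 0 0 0 0 0;0 0 0 0 0 0;0 0 0 0 0 0",
  "aperture": 0.0
}}

```text
time: 11.95
eef_pos: [0.4773, 0.3048, 0.0753]
tcp_rot: [0.977, 0.215, -0.0, 0.0]
ft_force: [-0.2, -0.4, -0.6]
width: 0.0298
grip_force: 0.0
```

```bash
python3 -c "
from h import *
p=O+.14*Y;to([*p,.008])
img=ctrl.capture('top')
for p in pots(img): print(*p,st(p[0]))"
```

```text
t 11.95 q [ 0.4292  0.2345  1.8036 -0.0001  1.104   1.5665] tcp [0.4773 0.3048 0.0753] st [-0.0009  0.2139] toolx [ 0.9075  0.4201 -0.0005] shift [0.0011 0.0739 0.0673]
[0.5365 0.1802 0.03  ] [294 176  23  17 193] [304.8964 184.3523] [0.0003 0.076 ]
```

Call:
{"name": "step_hand", "arguments": {
  "steps": "1 0 0 0 0 0;1 0 40 0 0 0;1 0 65 0 0 0;1 0 65 0 0 0;1 20 65 0 0 0;1 35 65 0 0 0;1 50 65 0 0 0;1 60 65 0 0 0;1 67 65 0 0 0;1 70 65 0 0 0;1 72 65 0 0 0"
}}

```text
time: 13.38
eef_pos: [0.5082, 0.2409, 0.0106]
tcp_rot: [0.976, 0.216, -0.0, -0.0]
ft_force: [-0.6, 0.4, 1.0]
width: 0.0
grip_force: 0.6
```

```bash
python3 -c "
from h import *
p=O+.14*Y;to([*p,.008])
img=ctrl.capture('top')
cv2.imwrite('pics/t2.png',cv2.resize(img[150:230,250:370,::-1],None,fx=6,fy=6,interpolation=cv2.INTER_CUBIC))
for p in pots(img): print(*p,st(p[0]))"
```

```text
t 13.375 q [0.3023 0.3235 1.837  0.0002 0.9811 1.438 ] tcp [0.5082 0.2409 0.0106] st [0.0002 0.1429] toolx [0.9069 0.4214 0.    ] shift [-0.0002  0.0029  0.0026]
[0.5543 0.1394 0.03  ] [312 173  12  13  79] [317.7089 178.7595] [-0.0007  0.0314]
```

View pics/t2.png

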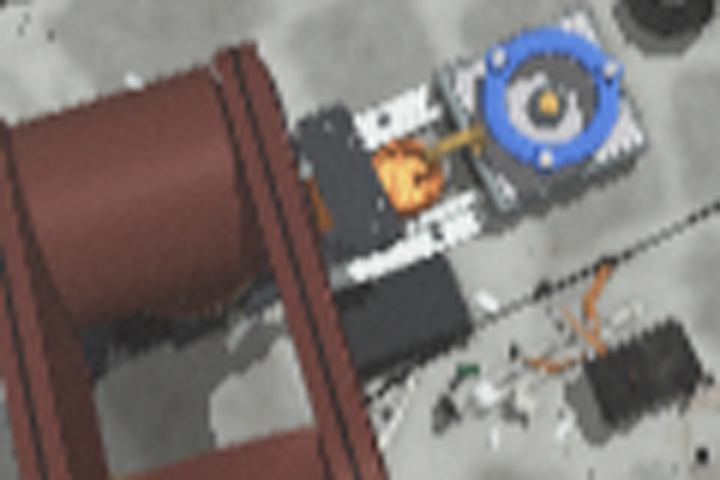

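The gripper hides most of the lane, but pot 1's front shows at crop (410,177), about y=0.028 and just under the spout. I'll push a little further.

Scaled: 0.008 m is 8, 0.006 m is 6.

Call:
{"name": "step_hand", "arguments": {
  "steps": "0 2 1 0 0 0;0 4 1 0 0 0;0 6 1 0 0 0;0 8 1 0 0 0;0 8 1 0 0 0"
}}

```text
time: 14.05
eef_pos: [0.5117, 0.2333, 0.0095]
tcp_rot: [0.976, 0.216, -0.0, 0.0]
ft_force: [0.4, 0.1, -0.1]
width: 0.0004
grip_force: 0.1
```

Call:
{"name": "step_hand", "arguments": {
  "steps": "0 1 0 0 0 0;0 2 0 0 0 0;0 2 0 0 0 0"
}}

```text
time: 14.42
eef_pos: [0.5125, 0.2316, 0.0095]
tcp_rot: [0.976, 0.216, 0.0, 0.0]
ft_force: [-0.4, 1.2, 0.0]
width: 0.0005
grip_force: 0.2
```

```bash
python3 -c "
from h import *
p=O+.135*Y;to([*p,.008])"
```

```text
t 14.425 q [ 0.2843  0.3252  1.8372 -0.      0.9792  1.4204] tcp [0.5125 0.2316 0.0095] st [0.0002 0.1327] toolx [0.907  0.4211 0.    ] shift [-0.0002 -0.0023  0.0015]
```

Scaled: 0.002 m is 2, 0.001 m is 1.

Call:
{"name": "step_hand", "arguments": {
  "steps": "0 1 0 0 0 0;0 2 0 0 0 0;0 2 0 0 0 0"
}}

```text
time: 14.8
eef_pos: [0.5134, 0.2298, 0.0096]
tcp_rot: [0.976, 0.216, 0.0, 0.0]
ft_force: [-0.5, 1.1, 0.3]
width: 0.0007
grip_force: 0.2
```

Call:
{"name": "step_hand", "arguments": {
  "steps": "0 1 0 0 0 0;0 2 0 0 0 0;0 2 0 0 0 0"
}}

```text
time: 15.18
eef_pos: [0.5141, 0.2283, 0.0096]
tcp_rot: [0.976, 0.216, 0.0, -0.0]
ft_force: [-1.8, 2.6, 0.8]
width: 0.0007
grip_force: 1.3
```

Scaled: 0.283 m is 283, -0.196 m is -196.

Call:
{"name": "step_hand", "arguments": {
  "steps": "0 -20 0 0 0 0;0 -20 -60 0 0 0;0 -20 -120 0 0 0;0 -20 -170 0 0 0;-196 283 -170 0 0 0;-196 283 -170 0 0 0;-196 283 -170 0 0 0;-196 283 -170 0 0 0;-196 283 -170 0 0 0;-196 283 -170 0 0 0;-196 283 -170 0 0 0;-196 283 -170 0 0 0",
  "aperture": 0.06
}}

```text
time: 16.68
eef_pos: [0.4556, -0.1102, 0.1794]
tcp_rot: [0.976, 0.216, -0.0, -0.0]
ft_force: [0.1, 0.1, 0.5]
width: 0.0603
grip_force: 0.0
```

```bash
python3 -c "
from h import *
to([.455,-.111,.059])
img=ctrl.capture('top')
cv2.imwrite('pics/t3.png',cv2.resize(img[140:240,250:430,::-1],None,fx=4,fy=4,interpolation=cv2.INTER_CUBIC))
for p in pots(img): print(*p,st(p[0]))"
```

```text
t 16.675 q [-0.4062 -0.125   1.9675  0.0005  1.2996  0.7299] tcp [ 0.4556 -0.1102  0.1794] st [-0.1954 -0.1534] toolx [0.9071 0.421  0.0001] shift [-0.0009  0.0005  0.1204]
[0.542 0.166 0.03 ] [293 172  35  22 276] [309.3514 182.6196] [-0.0007  0.0608]
```

View pics/t3.png

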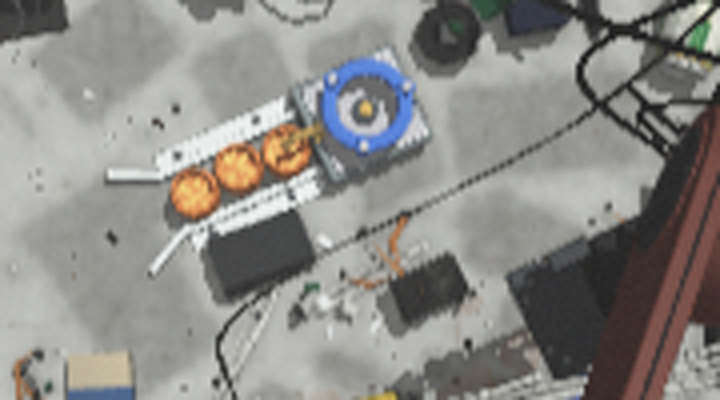

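The three pots stand in file at crop (287,149), (240,166) and (194,192). I'll convert those to station y and refine the ring centre from its blue pixels.

Run:
```python
from h import *
for p in [(287,149),(240,166),(194,192)]: print(st(back("top",p[0]/4+250-.4,p[1]/4+140-.4,.04)))
img=cv2.imread("pics/top0.png")
m=cv2.inRange(cv2.cvtColor(img,cv2.COLOR_BGR2HSV),(100,120,120),(125,255,255))
m[:150]=0;m[185:]=0;m[:,:325]=0;m[:,358:]=0
ys,xs=np.nonzero(m);(c,r)=cv2.minEnclosingCircle(np.c_[xs,ys].astype(np.float32));print(c,r,len(xs),back("top",*c,.072))
print(xs.min(),xs.max(),ys.min(),ys.max())
```

```text
[-0.0012  0.0188]
[0.0023 0.0582]
[-0.001   0.0998]
(340.6566162109375, 165.77108764648438) 11.794086456298828 192 [0.5893 0.0681 0.072 ]
330 352 155 177
```

Call:
{"name": "step_hand", "arguments": {
  "steps": "-1 0 60 0 0 0;-1 0 100 0 0 0;-1 0 120 0 0 0;-1 0 120 0 0 0"
}}

```text
time: 17.23
eef_pos: [0.4533, -0.1092, 0.0578]
tcp_rot: [0.976, 0.217, -0.002, -0.001]
ft_force: [-0.2, -0.1, 0.2]
width: 0.06
grip_force: 0.0
```

Call:
{"name": "step_hand", "arguments": {
  "steps": "0 0 0 0 0 0;0 0 0 0 0 0;0 0 0 0 0 0;0 0 0 0 0 0;0 0 0 0 0 0",
  "aperture": 0.01,
  "grip_force": 45
}}

```text
time: 17.85
eef_pos: [0.4549, -0.1117, 0.0599]
tcp_rot: [0.976, 0.216, 0.0, 0.0]
ft_force: [0.3, 0.3, 1.7]
width: 0.0229
grip_force: 45.0
```

The pots are in place at y=19, 58 and 100 mm, and the flask is gripped by its 23 mm neck. Next I lift it and carry it above the ring.

Call:
{"name": "step_hand", "arguments": {
  "steps": "0 0 -30 0 0 0;0 0 -80 0 0 0;0 0 -130 0 0 0;50 -27 -130 0 0 0;100 -53 -130 0 0 0;150 -80 -130 0 0 0;180 -96 -130 0 0 0;197 -105 -130 0 0 0;197 -105 -130 0 0 0;197 -105 -130 0 0 0;197 -105 -130 0 0 0"
}}

```text
time: 19.23
eef_pos: [0.5887, 0.0655, 0.1896]
tcp_rot: [0.977, 0.215, -0.0, 0.0]
ft_force: [-0.8, -0.0, -0.8]
width: 0.0231
grip_force: 45.0
```

```bash
python3 -c "
from h import *
to([.5893,.0665,.13])
img=ctrl.capture('scene')
cv2.imwrite('pics/s4.png',cv2.resize(img[130:260,240:400,::-1],None,fx=4.5,fy=4.5,interpolation=cv2.INTER_CUBIC))"
```

```text
t 19.225 q [-0.0221  0.1681  1.6496 -0.0003  1.3241  1.1154] tcp [0.5887 0.0655 0.1896] st [-0.0007 -0.0501] toolx [ 0.9075  0.4199 -0.0003] shift [ 0.001  -0.0006  0.0596]
```

View pics/s4.png

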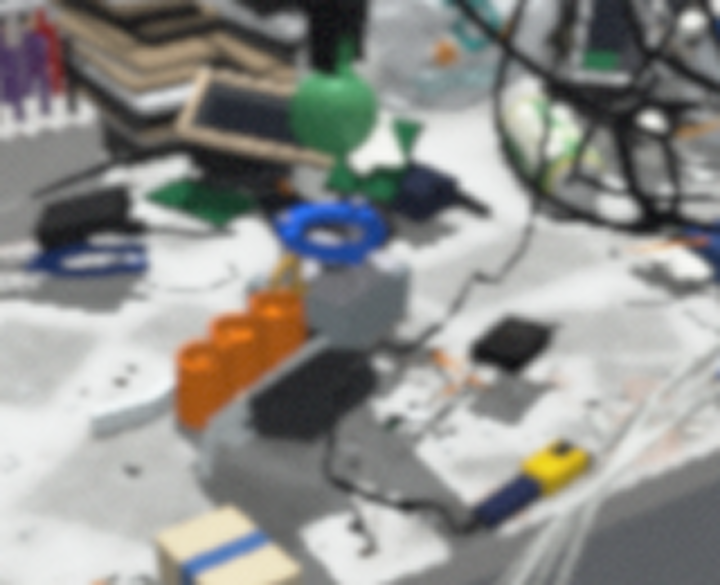

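The flask is held upright with its ball at crop (334,112), straight above the ring centre at (333,232), and the pots are closed up. I lower it gently.

Scaled: 0.068 m is 68, 0.065 m is 65.

Call:
{"name": "step_hand", "arguments": {
  "steps": "0 0 30 0 0 0;0 0 50 0 0 0;0 0 58 0 0 0;0 0 62 0 0 0;0 0 65 0 0 0;0 0 68 0 0 0;0 0 68 0 0 0"
}}

```text
time: 20.15
eef_pos: [0.5899, 0.0664, 0.1225]
tcp_rot: [0.976, 0.216, 0.001, 0.0]
ft_force: [-0.7, -2.1, 2.6]
width: 0.023
grip_force: 45.0
```

```bash
python3 -c "
from h import *
to([.5893,.0665,.103])"
```

```text
t 20.15 q [-0.0204  0.2348  1.7046 -0.0004  1.2004  1.1157] tcp [0.5899 0.0664 0.1225] st [ 0.0008 -0.0497] toolx [0.9069 0.4212 0.0015] shift [-0.0005 -0.0003  0.0195]
```

Call:
{"name": "step_hand", "arguments": {
  "steps": "0 1 4 0 0 0;0 1 8 0 0 0;0 1 12 0 0 0;0 1 16 0 0 0;0 1 19 0 0 0;0 1 21 0 0 0;0 1 22 0 0 0;0 1 22 0 0 0;0 1 22 0 0 0"
}}

```text
time: 21.28
eef_pos: [0.5907, 0.0655, 0.103]
tcp_rot: [0.976, 0.216, 0.001, 0.001]
ft_force: [-7.9, -2.5, 21.8]
width: 0.023
grip_force: 45.1
```

```bash
python3 -c "
from h import *
to([.5893,.0665,.103]);print(ctrl.get_state()['ft_force'])"
```

```text
t 21.275 q [-0.0219  0.2584  1.7161 -0.0006  1.1646  1.1141] tcp [0.5907 0.0655 0.103 ] st [ 0.0012 -0.0509] toolx [0.9069 0.4214 0.0021] shift [-0.0009 -0.0015  0.    ]
[-7.9451 -2.5333 21.8489]
```

The push force is 22 N, more than the spring's 12.6 N, so the ring is on its stop. I'll relieve the sideways force and check.

Scaled: -0.0006 m is -0.6, 0.0006 m is 0.6.

Call:
{"name": "step_hand", "arguments": {
  "steps": "-0.6 0.3 0 0 0 0;-1.2 0.6 0 0 0 0;-1.2 0.6 0 0 0 0;-1.2 0.6 0 0 0 0"
}}

```text
time: 21.78
eef_pos: [0.5903, 0.0651, 0.103]
tcp_rot: [0.976, 0.216, 0.002, 0.0]
ft_force: [-6.6, -0.2, 19.8]
width: 0.0227
grip_force: 45.1
```

```bash
python3 -c "
from h import *
img=ctrl.capture('scene')
cv2.imwrite('pics/s5.png',cv2.resize(img[130:250,260:380,::-1],None,fx=5,fy=5,interpolation=cv2.INTER_CUBIC))"
```

```text
(no output)
```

View pics/s5.png

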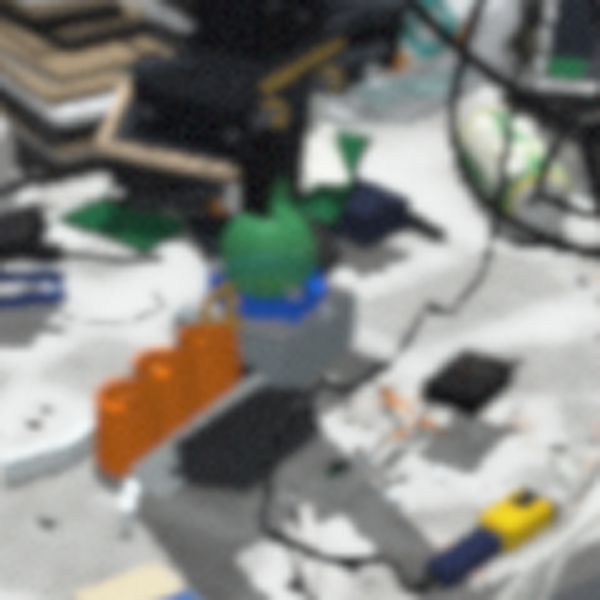

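The ring sits right down on the housing at crop (270,295). The flask is upright in it at (268,250), still gripped, and the pots are unchanged. I'm handing it in.

```bash
python3 -c "
from h import *
print(ctrl.job_done())"
```

```text
the job is handed in; nothing more can be done
None
```

The job is handed in at about 22 s: the three pots stand closed up against the stop, and the flask is held in the ring, pressed to its stop at about 20 N; no verdict came back.

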